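# Seat a pillar post in a V-block vice

## Task

Load the stout steel pillar post into the V-block vice: stand it upright on the vice's plate between the jaw and the V, then slide the jaw up to it and push until the post settles centred against both faces of the V. Feel for it: press home with about 10 N for half a second, never with more than about 20 N, then let go so that the post stays gripped between jaw and V. Leave the slim post and everything else on the table as they are.

Things in the scene. Friction and masses are not known exactly. Their poses are not given: they have to be found in the camera images.
- stout_post_mid (a point): centre (half-way up) of the stout post, the one to load: a plain round bar of ground steel, 25 mm in diameter, 80 mm tall, 0.2 to 0.4 kg, upright on the table; z axis up along the post. It slides easily on the vice's oiled steel jaw and V (friction coefficient about 0.15), so it centres itself in the V when pushed; gripper pads hold it well
- slim_post_mid (a point): centre (half-way up) of the slim post: the same but 16 mm in diameter, 80 mm tall, upright on the table; leave it alone
- vice: V-block vice, fixed to the table: an aluminium plate 220 (x) x 90 (y) x 10 mm thick; origin at the centre of its underside; +x points along the vice from the jaw end to the V end, z up. On it: the V at the +x end, open towards -x, 32 mm high above the plate; the sliding steel jaw near the -x end, between two guide rails (8 mm high, x = -105 to -5 mm, y = +-26.5 mm)
- seat (a point): where the axis of the stout post stands when it is seated against both faces of the V: in the vice's frame at x = 55, y = 0 mm, z = 10 mm (on the plate's upper side). With the post seated, the pad's front is 12.5 mm short of this point. The V's mouth is 56 mm wide, at x = 42 mm. Axes as the vice's
- cheek_left: the V's face block at the vice's +y side, a steel plate 40 mm long, 14 mm thick, 32 mm high, its face at 45 degrees to the vice's x axis, part of the fixed vice; origin and axes as the vice's
- cheek_right: the V's face block at the vice's -y side, the mirror image; origin and axes as the vice's
- jaw: the sliding jaw: a steel block 36 (x) x 42 (y) mm, its top 43.5 mm above the table, with an upright fin on top and a pressure pad in front; slides along the vice's x axis towards the V by up to 90 mm, with about 3 N of friction, and stays where it is left. Its axes are the vice's; its origin is the vice's when fully back; it starts 0 to 10 mm forward
- jaw_fin (a point): centre of the fin, where to grasp the jaw, 67 mm above the table; fin 24 mm long (vice x), 14 mm thick (y), from 43.5 to 83.5 mm above the table. The pad (30 mm wide, 15.5 to 39.5 mm above the table) stands on a stiff set screw: its flat front, which presses on the post, is 32 to 50 mm ahead (vice +x) of this point, different each time and not measured: find contact by feel
- bottle: small brown bottle with a white cap, 22 mm wide, 44 mm tall; origin under its centre; a bystander
- tape: roll of black tape lying flat, 64 mm wide, 19 mm tall; origin under its centre; a bystander
- tweezers: steel tweezers lying flat, 118 mm long, 9 mm tall; origin under their centre; a bystander
- driver: screwdriver with a red handle, lying, 160 mm long, 21 mm tall; origin under its centre; a bystander
- lens_cube: small black lens cube, 24 mm wide, 27 mm tall; origin under its centre; a bystander
- board: blue circuit board, 72 x 53 x 16 mm; origin under its centre; a bystander
- stage: small steel translation stage, 32 x 74 x 15 mm; origin under its centre; a bystander
Things that resemble listed ones, but are neither listed nor needed, are in the scene too. Leave any blue or pink look-alike of the part that bears stout_post_mid alone.

How it is judged:
On the way, in this order (a step that is already met when the one before it is completed fails the run):
1. the stout post stands released and upright on the vice's plate between jaw and V (z of stout_post_mid in the frame of vice between 0.046 and 0.054 m and x of stout_post_mid in the frame of seat between -0.055 and 0.003 m and y of stout_post_mid in the frame of seat between -0.025 and 0.025 m and angle between stout_post_mid's own z axis and vertical below 0.1 rad and contact force between the fingers and stout_post below 0.1 N), for 0.2 s.
2. the jaw presses the post home: at least 5 N from the jaw and at least 2.5 N on each face of the V, for 0.3 s (contact force between jaw and stout_post above 5 N and contact force between stout_post and cheek_left above 2.5 N and contact force between stout_post and cheek_right above 2.5 N and horizontal distance between stout_post_mid and seat below 0.002 m), for 0.3 s.
At the end, for the whole second after the job is handed in: The stout post stands upright (within 0.04 rad) on the vice's plate, its axis within 2 mm of the seat in the V, at rest, and the jaw, let go, still bears on it (more than 0.2 N) (horizontal distance between stout_post_mid and seat below 0.002 m and z of stout_post_mid in the frame of vice between 0.047 and 0.053 m and angle between stout_post_mid's own z axis and vertical below 0.04 rad and contact force between jaw and stout_post above 0.2 N and linear speed of stout_post below 0.01 m/s and velocity of joint jaw between -0.005 and 0.005 m/s); the robot touches nothing.
It fails at once if the post pressed on a face of the V with more than 16 N (about 22 N along the vice) (contact force between stout_post and cheek_left above 16 N or contact force between stout_post and cheek_right above 16 N).
It fails at once if the jaw pressed on the post with more than 22 N (contact force between jaw and stout_post above 22 N).
It fails at once if the slim post moved by more than 15 mm or tipped (distance of slim_post_mid from where it was at the start of the episode above 0.015 m or angle between slim_post_mid's own z axis and vertical above 0.3 rad).
It fails at once if a bystander moved by more than 20 mm (distance of any of bottle, tape, tweezers, driver, lens_cube, board, stage from where it was at the start of the episode above 0.02 m).
It also fails if it takes over 54 s, if anything falls off the work surface, if the arm or the gripper's body presses on something with over 40 N, if the wrist force passes 120 N, or if a joint passes its speed limit or range.

## Robot

A 6-joint arm with a two-finger parallel gripper is mounted at the origin on a cart in front of the work surface, level with it; the furniture and walls round the work are solid. World frame = base frame: x ahead of the robot, y to its left, z up, the work surface at z = 0. Lengths are in m, angles in rad, forces in N, time in s.
With the tool pointing down it reaches from about 0.3 to 0.85 m from the base axis. Payload 5.4 kg.
Tool frame: the origin (TCP) lies midway between the tips of the shut fingers; the grasp point (between the pads) lies env.grasp_offset behind it (env.grasp_offset is the distance from the TCP to the grasp point, in m); z points along the fingers, y is the line along which they close (so a half turn about z gives the same grasp; the last joint's range is limited). The gripper opens to 85 mm and grips with 20 to 120 N. Pads are 22 mm wide; open, the fingers measure 114 mm over their backs; the gripper's body (76 mm by 85 mm) begins 54 mm behind the grasp point. The pads swing forward as they close: fully open they stand 13 mm farther back than shut.
Start: joints at [-1.507, 0.158, 1.597, -0, 1.386, -0.21], TCP at [0.155, -0.554, 0.231] pointing down, gripper open.
Joint ranges: [-2.91, 2.91], [-0.94, 2.29], [0.18, 2.7], [-1.29, 4.43], [0.17, 2.64], [-3, 3]. Speed limits (rad/s): [2.57, 2.57, 3.14, 3.14, 3.14, 3.14].

## Interface

Orientations are given as a unit quaternion [x, y, z, w].
In Python, from rig import env, imaging gives the robot as it stands.
- The arm moves only by the tool step_arm, never from a script. Its argument "targets" is a list of rows, each an object of numbers: "hand": the closure, from -1 (fully open) to 1 (shut); "tx", "ty", "tz": the shift along the world's x, y, z in cm; "turn": the turn about the world's z in degrees. In form: [{"hand": .., "tx": .., "ty": .., "tz": .., "turn": ..}, ...]. A call has 1 to 20 rows; each row shifts and turns the commanded pose from where the row before left it; what a row does not reach is not made up. A row lasts 1/12 s, in which the tool goes at most 41.7 mm and 7.16 degrees, less where a joint would pass 70% of its speed; a pose out of reach is approached as far as the arm can. A call with a gripper value outside its range is refused whole. The fingers move at their own pace and stop on an object; "newtons" is the grip in N (left out, the last holds). Time passes only in rows, so rows that do not move let the fingers close. It gives the time, the measured TCP pose, the force, the opening and the grip force at its end, in the units of the state.
- env.get_state(): the state, without advancing time (a new reading comes with each control period).
- imaging.capture(name): name is "side" or "top" or "wrist"; returns a dict with "frame" (480x640x3 uint8, red, green, blue), "depth" (480x640 float32, m along the optical axis (not along the pixel's ray), 0 where there is no reading), "fx", "fy", "cx", "cy" (pixels), "world_to_cam" (4x4, takes a point from world to camera coordinates). Camera axes: x right, y down, z forward; pixel columns grow to the right and rows downward; lengths in m; the calibration is good to about 2 mm. A picture is of the moment at which its call begins.
- env.job_done(): hands the job in; it is judged then, once.
The state is a dict: "t": time; "q": joint angles; "qd": joint speeds; "tau": joint torques, N m; "position": TCP position; "tool_rot": TCP orientation; "ft_force": force on the tool from outside, world axes, zero at the start; "ft_torque": the same for the moment, N m; "gripper_width": finger opening in m; "grip_force": force on a finger pad.
Only numpy, scipy, OpenCV 4.12 (cv2) and the standard library are available. Lean on these libraries where they do the work, as an engineer would, in place of code of your own. Each camera call takes 0.05 s, during which the arm holds its last target. There are 200 camera calls.

## Working session

There is one attempt and no reset: what is moved stays moved. The work goes in short steps, Python scripts to look and compute and a tool call to move; the robot and the scene stay as the last step left them, time stands still between calls to the robot, and variables do not carry over. Pictures are saved under pics/ and viewed, at most 10 in all, crops included, and the job is handed in when it is done.

Besides the shell and the picture viewer there is one more tool, called by a JSON object that holds its "fn" and its "kwargs". step_arm: Moves the arm, as the interface text tells. Its arguments: {"type":"object","properties":{"targets":{"type":"array"},"newtons":{"type":"number"}},"required":["targets"]}

```bash
ls; mkdir -p pics
cat > h.py <<'E'
from rig import env, imaging
import numpy as np, cv2, pickle
def snap(n,f):
    c=imaging.capture(n); pickle.dump(c,open(f'pics/{f}.pkl','wb')); cv2.imwrite(f'pics/{f}.png',c['frame'][:,:,::-1]); return c
def load(f): return pickle.load(open(f'pics/{f}.pkl','rb'))
def cloud(c):
    d=c['depth']; v,u=np.mgrid[:480,:640]
    p=np.stack([(u-c['cx'])/c['fx']*d,(v-c['cy'])/c['fy']*d,d],-1)
    T=np.linalg.inv(c['world_to_cam']); w=p@T[:3,:3].T+T[:3,3]; w[d==0]=np.nan; return w
def onplane(c,u,v,z):
    T=np.linalg.inv(c['world_to_cam']); r=T[:3,:3]@np.array([(u-c['cx'])/c['fx'],(v-c['cy'])/c['fy'],1]); o=T[:3,3]
    return o+r*(z-o[2])/r[2]
E
python3 - <<'E'
from h import *
for n in ('top','side'):
    c=snap(n,n+'0'); print(n,c['fx'],np.linalg.inv(c['world_to_cam'])[:3].round(3).tolist())
print(env.get_state(),env.grasp_offset)
E
```

```text
pics
top 445.81149466545764 [[0.014, -0.992, 0.129, 0.389], [-1.0, -0.013, 0.008, -0.008], [-0.006, -0.129, -0.992, 1.263]]
side 604.907968863291 [[0.944, -0.135, 0.301, 0.092], [-0.33, -0.411, 0.85, -1.25], [0.009, -0.902, -0.432, 0.724]]
{'t': 0.1, 'q': array([-1.50711219e+00,  1.59009312e-01,  1.59811487e+00, -3.38238546e-05,
        1.38617516e+00, -2.10121453e-01]), 'qd': array([ 1.68238154e-03, -8.57782726e-04, -4.34450554e-03, -5.77169016e-05,
       -1.28804440e-03,  9.09523379e-05]), 'tau': array([ 9.92232672e-04, -3.96987820e+01, -3.32338500e+01, -1.52262578e-04,
        4.18083000e-03, -4.49895854e-07]), 'position': array([ 0.15540105, -0.5530417 ,  0.23039797]), 'tool_rot': array([ 9.90642653e-01,  1.36478587e-01,  4.58475679e-05, -8.52273715e-04]), 'ft_force': array([ 0.0393791 ,  0.44019382, -0.1529036 ]), 'ft_torque': array([0.01547217, 0.00199528, 0.01857513]), 'grip_force': 0.0, 'gripper_width': 0.08538520551799753} 0.0187
```

View pics/top0.png

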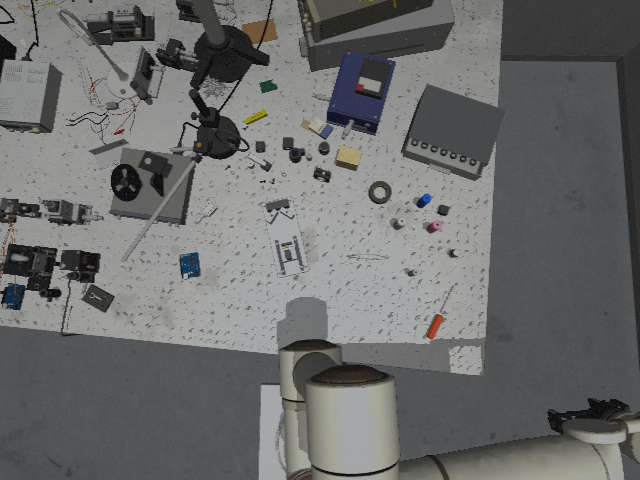

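View pics/side0.png

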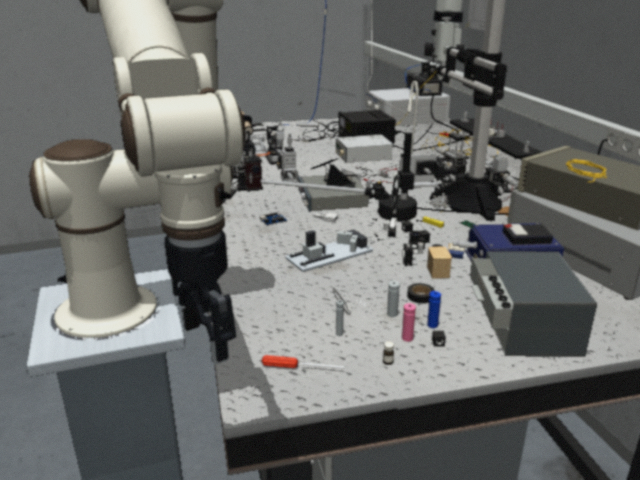

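The top view shows the vice at about (285,238), with its V end up at (278,204). The stout grey post is at (398,223), next to the pink (435,226) and blue (424,200) look-alikes. The slim post is at (411,272). Next: enlarge these areas.

Run:
```python
from h import *
c=load('top0');f=c['frame'][:,:,::-1]
a=cv2.resize(f[190:290,250:320],None,fx=5.8,fy=5.8,interpolation=cv2.INTER_CUBIC)
b=cv2.resize(f[180:280,385:455],None,fx=5.8,fy=5.8,interpolation=cv2.INTER_CUBIC)
cv2.imwrite('pics/crop0.png',np.hstack([a[:,:395],b[:,:400]]))
w=cloud(c)
def blob(u0,u1,v0,v1,z0,z1):
    p=w[v0:v1,u0:u1].reshape(-1,3); p=p[(p[:,2]>z0)&(p[:,2]<z1)]; return len(p),p.mean(0).round(4),p.min(0).round(4),p.max(0).round(4)
print('stout',blob(388,408,212,234,.072,.09))
print('slim',blob(403,420,262,280,.072,.09))
print('pink',blob(427,444,216,236,.07,.09)); print('blue',blob(415,434,190,210,.07,.09))
print('fin',blob(270,310,225,275,.07,.095))
print('V',blob(255,300,195,225,.034,.05))
print('plate',blob(255,315,195,280,.006,.014))
s=load('side0'); ws=cloud(s)
w=ws
print('stout side',blob(385,401,280,320,.02,.07)); print('fin side',blob(295,325,225,255,.06,.09))
```

```text
stout (68, array([ 0.5952, -0.2191,  0.0794]), array([ 0.5842, -0.231 ,  0.0733]), array([ 0.6067, -0.2072,  0.0847]))
slim (28, array([ 0.4591, -0.2541,  0.0789]), array([ 0.4533, -0.2613,  0.073 ]), array([ 0.4668, -0.2478,  0.0842]))
pink (74, array([ 0.5869, -0.3138,  0.0786]), array([ 0.5751, -0.3257,  0.0717]), array([ 0.6   , -0.302 ,  0.0844]))
blue (68, array([ 0.6596, -0.2867,  0.0788]), array([ 0.648 , -0.3002,  0.0741]), array([ 0.6713, -0.274 ,  0.0844]))
fin (50, array([0.5016, 0.0854, 0.0819]), array([0.4894, 0.0765, 0.0719]), array([0.5128, 0.0927, 0.0875]))
V (326, array([0.6325, 0.1186, 0.0404]), array([0.5947, 0.0762, 0.0341]), array([0.6612, 0.1532, 0.0481]))
plate (1390, array([0.5535, 0.0978, 0.0097]), array([0.4437, 0.0186, 0.006 ]), array([0.6736, 0.1768, 0.014 ]))
stout side (221, array([ 0.5903, -0.2257,  0.0456]), array([ 0.5801, -0.2351,  0.0204]), array([ 0.6056, -0.2092,  0.0698]))
fin side (115, array([0.4978, 0.0827, 0.0749]), array([0.4861, 0.0737, 0.06  ]), array([0.5113, 0.0985, 0.0893]))
```

View pics/crop0.png

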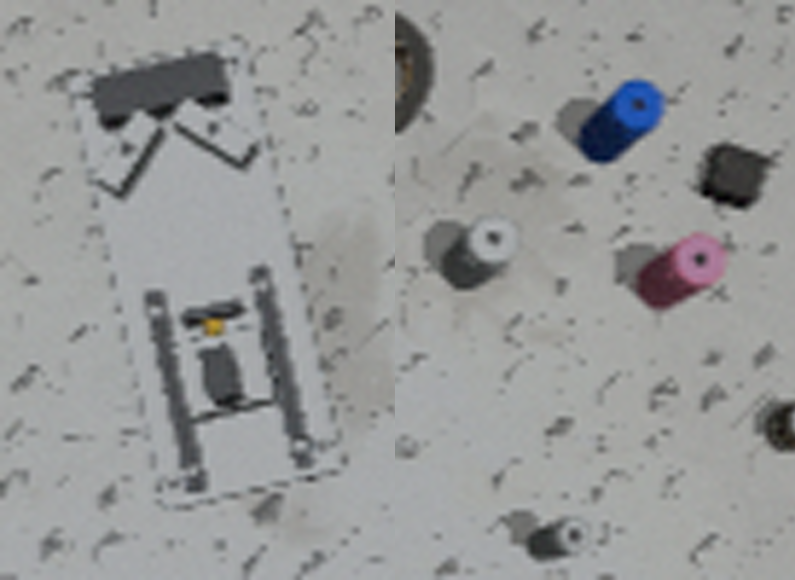

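The crop shows the vice clearly: jaw fin at about (222,375), pad just in front of it, and a straight left plate edge running (80,80) to (160,500). That's a yaw of about +11°. The right half shows the grey stout post (top hole at (493,238)), with blue and pink well clear. I'll fit the vice pose.

Run:
```python
from h import *
c=load('top0');w=cloud(c)
p=w[190:285,250:325].reshape(-1,3); p=p[(p[:,2]>.006)&(p[:,2]<.095)]
m=((w[...,2]>.006)&(w[...,2]<.095)); m[:190]=0;m[285:]=0;m[:,:250]=0;m[:,325:]=0
n,l,st,_=cv2.connectedComponentsWithStats(m.astype('uint8')); k=1+st[1:,4].argmax()
r=cv2.minAreaRect((w[l==k][:,:2]*1000).astype('float32')); print('cloud rect',r)
s=lambda u,v:(250+u/5.8,190+v/5.8)
C=[onplane(c,*s(u,v),.01)[:2]*1000 for u,v in[(78,82),(240,45),(340,460),(163,503)]]
print(np.round(C,1)); print(cv2.minAreaRect(np.array(C,'float32')))
print('fin',onplane(c,*s(222,366),.0835), 'pad ctr',onplane(c,*s(213,318),.04))
print('post',onplane(c,*s(493,238),.08))
print('V apex',onplane(c,*s(165,127),.042))
q=w[l==k]; 
q=q[(q[:,2]>.07)]; print('fin all',q.mean(0),len(q))
```

```text
cloud rect ((559.2823486328125, 99.98268127441406), (220.03355407714844, 89.75985717773438), 14.16779613494873)
[[651.4 163.8]
 [671.   84.1]
 [466.3  31.2]
 [444.4 116.5]]
((558.1680297851562, 100.23243713378906), (212.25033569335938, 88.07428741455078), 14.414111137390137)
fin [0.50415351 0.08370858 0.0835    ] pad ctr [0.5313337  0.09188948 0.04      ]
post [ 0.5655727  -0.04007782  0.08      ]
V apex [0.62318306 0.11692051 0.042     ]
fin all [0.5016285  0.08541324 0.08188583] 50
```

The cloud fit gives a 220.0 x 89.8 mm rectangle, which matches the plate: centre (0.5593, 0.1000), yaw 14.2°. The stout post is at (0.595, -0.219) with its top at 0.08. Next: move above the post.

{"fn": "step_arm", "kwargs": {"targets": [{"hand":-1,"tx":2.75,"ty":2.1,"tz":-0.2,"turn":-1.5},{"hand":-1,"tx":2.75,"ty":2.1,"tz":-0.2,"turn":0},{"hand":-1,"tx":2.75,"ty":2.1,"tz":-0.2,"turn":0},{"hand":-1,"tx":2.75,"ty":2.1,"tz":-0.2,"turn":0},{"hand":-1,"tx":2.75,"ty":2.1,"tz":-0.2,"turn":0},{"hand":-1,"tx":2.75,"ty":2.1,"tz":-0.2,"turn":0},{"hand":-1,"tx":2.75,"ty":2.1,"tz":-0.2,"turn":0},{"hand":-1,"tx":2.75,"ty":2.1,"tz":-0.2,"turn":0},{"hand":-1,"tx":2.75,"ty":2.1,"tz":-0.2,"turn":0},{"hand":-1,"tx":2.75,"ty":2.1,"tz":-0.2,"turn":0},{"hand":-1,"tx":2.75,"ty":2.1,"tz":-0.2,"turn":0},{"hand":-1,"tx":2.75,"ty":2.1,"tz":-0.2,"turn":0},{"hand":-1,"tx":2.75,"ty":2.1,"tz":-0.2,"turn":0},{"hand":-1,"tx":2.75,"ty":2.1,"tz":-0.2,"turn":0},{"hand":-1,"tx":2.75,"ty":2.1,"tz":-0.2,"turn":0},{"hand":-1,"tx":2.75,"ty":2.1,"tz":-0.2,"turn":0},{"hand":-1,"tx":0,"ty":0,"tz":0,"turn":0},{"hand":-1,"tx":0,"ty":0,"tz":0,"turn":0},{"hand":-1,"tx":0,"ty":0,"tz":0,"turn":0}]}}

```text
t: 1.68
position: [0.595, -0.2176, 0.1987]
tool_rot: [0.992, 0.124, -0.001, -0.0]
ft_force: [-0.2, 0.3, 0.2]
gripper_width: 0.0854
grip_force: 0.0
```

Run:
```python
from h import *
c=snap('wrist','w1'); s=env.get_state(); print(s['position'],s['tool_rot'])
w=cloud(c); m=(w[...,2]>.065)&(w[...,2]<.09)&(c['depth']>.1)
n,l,st,ct=cv2.connectedComponentsWithStats(m.astype('uint8'))
for k in range(1,n):
    if st[k,4]>100: 
        q=w[l==k]; q=q[q[:,2]>np.median(q[:,2])-.004]; print(st[k],q.min(0).round(4),q.max(0).round(4),cv2.minEnclosingCircle((q[:,:2]*1000).astype('float32')))
```

```text
[ 0.59476798 -0.218067    0.19897396] [ 9.92385719e-01  1.23168129e-01 -4.35412140e-04 -8.91978269e-05]
[ 494    0  146  117 4445] [ 0.7227 -0.3851  0.082 ] [ 0.755  -0.2897  0.09  ] ((739.15087890625, -338.57818603515625), 49.11389923095703)
[ 580    0   60   50 1533] [ 0.7538 -0.3819  0.0662] [ 0.7771 -0.3351  0.0757] ((762.1649169921875, -358.49627685546875), 24.558168411254883)
[ 423  144   44   39 1336] [ 0.6465 -0.2991  0.075 ] [ 0.6711 -0.2746  0.0814] ((658.9592895507812, -286.9366455078125), 12.548308372497559)
[ 301  211   37   40 1118] [ 0.5823 -0.2311  0.0751] [ 0.607  -0.2068  0.0812] ((594.5374145507812, -219.15139770507812), 12.512338638305664)
[ 427  254   41   39 1169] [ 0.5741 -0.3266  0.075 ] [ 0.5985 -0.3018  0.0812] ((586.6015014648438, -314.48785400390625), 12.794154167175293)
[310 391  21  29 486] [ 0.4496 -0.2626  0.0742] [ 0.466  -0.2469  0.0809] ((457.80517578125, -254.7364959716797), 8.4426908493042)
```

View pics/w1.png

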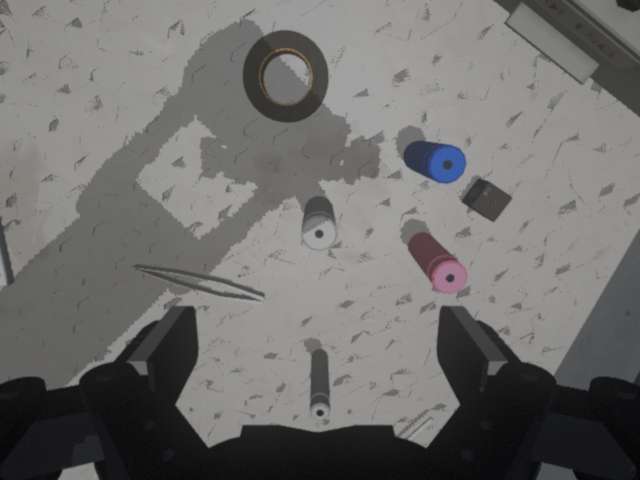

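The wrist view shows the grey stout post's top at (320,232), at (0.5945, -0.2192) with a fitted radius of 12.5 mm. The tool is directly above it and both finger paths are clear. Next: descend and grip.

{"fn": "step_arm", "kwargs": {"targets": [{"hand":-1,"tx":0,"ty":-0.1,"tz":-1.9},{"hand":-1,"tz":-1.9},{"hand":-1,"tz":-1.9},{"hand":-1,"tz":-1.9},{"hand":-1,"tz":-1.9},{"hand":-1,"tz":-1.9},{"hand":-1,"tz":-1.9},{"hand":-1,"tz":-1.1},{"hand":-1,"tz":-0.6},{"hand":-1,"tz":-0.5},{"hand":-1},{"hand":-1},{"hand":-1}]}}

```text
invalid input at $.targets[0]: expected keys hand, tx, ty, tz, turn
```

{"fn": "step_arm", "kwargs": {"newtons": 40, "targets": [{"hand":1},{"hand":1},{"hand":1},{"hand":1},{"hand":1},{"hand":1},{"hand":1},{"hand":1},{"hand":1},{"hand":1},{"hand":1},{"hand":1}]}}

```text
invalid input at $.targets[0]: expected keys hand, tx, ty, tz, turn
```

{"fn": "step_arm", "kwargs": {"targets": [{"hand":-1,"tx":0,"ty":-0.1,"tz":-1.9,"turn":0},{"hand":-1,"tx":0,"ty":0,"tz":-1.9,"turn":0},{"hand":-1,"tx":0,"ty":0,"tz":-1.9,"turn":0},{"hand":-1,"tx":0,"ty":0,"tz":-1.9,"turn":0},{"hand":-1,"tx":0,"ty":0,"tz":-1.9,"turn":0},{"hand":-1,"tx":0,"ty":0,"tz":-1.9,"turn":0},{"hand":-1,"tx":0,"ty":0,"tz":-1.9,"turn":0},{"hand":-1,"tx":0,"ty":0,"tz":-1.1,"turn":0},{"hand":-1,"tx":0,"ty":0,"tz":-0.6,"turn":0},{"hand":-1,"tx":0,"ty":0,"tz":-0.5,"turn":0},{"hand":-1,"tx":0,"ty":0,"tz":0,"turn":0},{"hand":-1,"tx":0,"ty":0,"tz":0,"turn":0},{"hand":-1,"tx":0,"ty":0,"tz":0,"turn":0}]}}

```text
t: 2.82
position: [0.5962, -0.2191, 0.0456]
tool_rot: [0.992, 0.123, 0.001, 0.001]
ft_force: [-0.6, -0.5, -0.3]
gripper_width: 0.0856
grip_force: 0.0
```

{"fn": "step_arm", "kwargs": {"newtons": 40, "targets": [{"hand":1,"tx":0,"ty":0,"tz":0,"turn":0},{"hand":1,"tx":0,"ty":0,"tz":0,"turn":0},{"hand":1,"tx":0,"ty":0,"tz":0,"turn":0},{"hand":1,"tx":0,"ty":0,"tz":0,"turn":0},{"hand":1,"tx":0,"ty":0,"tz":0,"turn":0},{"hand":1,"tx":0,"ty":0,"tz":0,"turn":0},{"hand":1,"tx":0,"ty":0,"tz":0,"turn":0},{"hand":1,"tx":0,"ty":0,"tz":0,"turn":0},{"hand":1,"tx":0,"ty":0,"tz":0,"turn":0},{"hand":1,"tx":0,"ty":0,"tz":0,"turn":0},{"hand":1,"tx":0,"ty":0,"tz":0,"turn":0},{"hand":1,"tx":0,"ty":0,"tz":0,"turn":0}]}}

```text
t: 3.82
position: [0.5956, -0.2186, 0.0445]
tool_rot: [0.992, 0.124, 0.0, 0.0]
ft_force: [-0.1, 0.8, 2.9]
gripper_width: 0.0238
grip_force: 39.4
```

Gripped: opening 24 mm, TCP at z 0.0445 with the post standing on the table. Next: lift and carry to above the vice, aiming for vice x ≈ 30 mm.

{"fn": "step_arm", "kwargs": {"targets": [{"hand":1,"tx":0,"ty":0,"tz":1.0,"turn":0},{"hand":1,"tx":0,"ty":0,"tz":2.0,"turn":0},{"hand":1,"tx":0,"ty":0,"tz":2.0,"turn":0},{"hand":1,"tx":0,"ty":0,"tz":2.0,"turn":0},{"hand":1,"tx":0,"ty":0,"tz":2.0,"turn":0},{"hand":1,"tx":0,"ty":0,"tz":1.0,"turn":0},{"hand":1,"tx":0,"ty":0,"tz":0,"turn":0},{"hand":1,"tx":0,"ty":0,"tz":0,"turn":0}]}}

```text
t: 4.48
position: [0.5952, -0.2185, 0.1438]
tool_rot: [0.992, 0.123, -0.0, -0.0]
ft_force: [0.1, 0.4, -3.7]
gripper_width: 0.0241
grip_force: 39.6
```

{"fn": "step_arm", "kwargs": {"targets": [{"hand":1,"tx":-0.04,"ty":1.5,"tz":0,"turn":0},{"hand":1,"tx":-0.04,"ty":2.5,"tz":0,"turn":0},{"hand":1,"tx":-0.04,"ty":2.5,"tz":0,"turn":0},{"hand":1,"tx":-0.04,"ty":2.5,"tz":0,"turn":0},{"hand":1,"tx":-0.04,"ty":2.5,"tz":0,"turn":0},{"hand":1,"tx":-0.04,"ty":2.5,"tz":0,"turn":0},{"hand":1,"tx":-0.04,"ty":2.5,"tz":0,"turn":0},{"hand":1,"tx":-0.04,"ty":2.5,"tz":0,"turn":0},{"hand":1,"tx":-0.04,"ty":2.5,"tz":0,"turn":0},{"hand":1,"tx":-0.04,"ty":2.5,"tz":0,"turn":0},{"hand":1,"tx":-0.04,"ty":2.5,"tz":0,"turn":0},{"hand":1,"tx":-0.04,"ty":2.5,"tz":0,"turn":0},{"hand":1,"tx":-0.04,"ty":2.5,"tz":0,"turn":0},{"hand":1,"tx":-0.04,"ty":1.15,"tz":0,"turn":0},{"hand":1,"tx":0,"ty":0,"tz":0,"turn":0},{"hand":1,"tx":0,"ty":0,"tz":0,"turn":0},{"hand":1,"tx":0,"ty":0,"tz":0,"turn":0}]}}

```text
t: 5.9
position: [0.5894, 0.1071, 0.1435]
tool_rot: [0.992, 0.123, -0.001, 0.0]
ft_force: [0.9, 0.5, -3.2]
gripper_width: 0.0239
grip_force: 39.9
```

Run:
```python
from h import *
c=snap('wrist','w2'); s=env.get_state(); print(s['position'],s['tool_rot'],s['gripper_width'],s['grip_force'])
w=cloud(c)
for z0,z1 in((.036,.046),(.075,.09)):
    m=(w[...,2]>z0)&(w[...,2]<z1)&(c['depth']>.1)
    n,l,st,ct=cv2.connectedComponentsWithStats(m.astype('uint8'))
    for k in range(1,n):
        if st[k,4]>100:
            q=w[l==k]; q[:,:2]-=[.5593,.1]; t=np.deg2rad(14.17); R=np.array([[np.cos(t),np.sin(t)],[-np.sin(t),np.cos(t)]])
            v=q[:,:2]@R.T*1000; print(z0,st[k],np.percentile(v,[2,98],0).round(1).tolist(),v.mean(0).round(1))
```

```text
[0.58961622 0.10686937 0.14375336] [ 9.92414180e-01  1.22938306e-01 -4.90266121e-04  1.68350734e-04] 0.024320123695983506 39.885345697402954
0.036 [ 528    0  101   82 3944] [[126.4, -166.2], [162.2, -119.9]] [ 145. -142.]
0.036 [ 251  126  129   96 6961] [[46.7, -31.8], [97.8, 33.9]] [76.3  1.1]
0.075 [303 395  24  27 611] [[-70.6, -5.9], [-53.1, 7.8]] [-61.8   1. ]
```

View pics/w2.png

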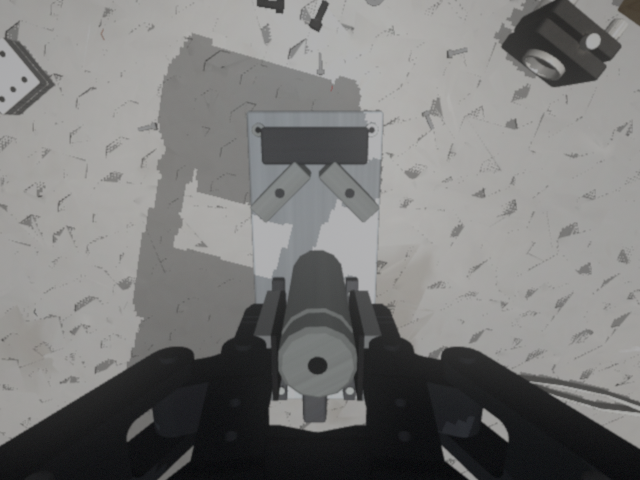

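The wrist view shows the post held upright above the plate. The V's mouth is at about (315,200) and the fin at (317,408) lies directly behind the post on the vice axis (V's mean y is 1.1 mm, the fin's is 1.0). Next: lower it.

{"fn": "step_arm", "kwargs": {"targets": [{"hand":1,"tx":0,"ty":0.1,"tz":-1.5,"turn":0},{"hand":1,"tx":0,"ty":0,"tz":-1.5,"turn":0},{"hand":1,"tx":0,"ty":0,"tz":-1.5,"turn":0},{"hand":1,"tx":0,"ty":0,"tz":-1.5,"turn":0},{"hand":1,"tx":0,"ty":0,"tz":-1.2,"turn":0},{"hand":1,"tx":0,"ty":0,"tz":-0.8,"turn":0},{"hand":1,"tx":0,"ty":0,"tz":-0.4,"turn":0},{"hand":1,"tx":0,"ty":0,"tz":-0.2,"turn":0},{"hand":1,"tx":0,"ty":0,"tz":-0.1,"turn":0},{"hand":1,"tx":0,"ty":0,"tz":0,"turn":0},{"hand":1,"tx":0,"ty":0,"tz":0,"turn":0},{"hand":1,"tx":0,"ty":0,"tz":0,"turn":0}]}}

```text
t: 6.95
position: [0.5904, 0.109, 0.0581]
tool_rot: [0.992, 0.124, 0.001, 0.0]
ft_force: [-0.6, -0.1, -3.1]
gripper_width: 0.0239
grip_force: 39.9
```

{"fn": "step_arm", "kwargs": {"targets": [{"hand":1,"tx":0,"ty":0,"tz":-0.1,"turn":0},{"hand":1,"tx":0,"ty":0,"tz":-0.1,"turn":0},{"hand":1,"tx":0,"ty":0,"tz":0,"turn":0},{"hand":1,"tx":0,"ty":0,"tz":0,"turn":0}]}}

```text
t: 7.28
position: [0.5897, 0.1089, 0.0552]
tool_rot: [0.992, 0.124, -0.0, -0.0]
ft_force: [0.3, -0.2, -3.0]
gripper_width: 0.024
grip_force: 39.9
```

{"fn": "step_arm", "kwargs": {"targets": [{"hand":1,"tx":0,"ty":0,"tz":-0.1,"turn":0},{"hand":1,"tx":0,"ty":0,"tz":0,"turn":0},{"hand":1,"tx":0,"ty":0,"tz":0,"turn":0}]}}

```text
t: 7.53
position: [0.5901, 0.1089, 0.0545]
tool_rot: [0.992, 0.123, 0.0, 0.0]
ft_force: [0.1, 0.1, -2.0]
gripper_width: 0.024
grip_force: 40.2
```

Contact is starting: the vertical force has gone from -3.0 to -2.0 N. I'll nudge down a little more, then release.

{"fn": "step_arm", "kwargs": {"targets": [{"hand":1,"tx":0,"ty":0,"tz":-0.05,"turn":0},{"hand":1,"tx":0,"ty":0,"tz":0,"turn":0},{"hand":1,"tx":0,"ty":0,"tz":0,"turn":0}]}}

```text
t: 7.78
position: [0.5903, 0.109, 0.0545]
tool_rot: [0.992, 0.124, 0.0, 0.0]
ft_force: [-0.1, 0.2, 2.6]
gripper_width: 0.0243
grip_force: 40.5
```

{"fn": "step_arm", "kwargs": {"targets": [{"hand":0.3,"tx":0,"ty":0,"tz":0,"turn":0},{"hand":0,"tx":0,"ty":0,"tz":0,"turn":0},{"hand":-0.5,"tx":0,"ty":0,"tz":0,"turn":0},{"hand":-1,"tx":0,"ty":0,"tz":0,"turn":0},{"hand":-1,"tx":0,"ty":0,"tz":0,"turn":0},{"hand":-1,"tx":0,"ty":0,"tz":0,"turn":0},{"hand":-1,"tx":0,"ty":0,"tz":0,"turn":0},{"hand":-1,"tx":0,"ty":0,"tz":0,"turn":0},{"hand":-1,"tx":0,"ty":0,"tz":0,"turn":0},{"hand":-1,"tx":0,"ty":0,"tz":0,"turn":0}]}}

```text
t: 8.62
position: [0.5898, 0.1089, 0.0538]
tool_rot: [0.992, 0.124, -0.0, -0.0]
ft_force: [0.8, 0.3, 0.8]
gripper_width: 0.0853
grip_force: 0.0
```

{"fn": "step_arm", "kwargs": {"targets": [{"hand":-1,"tx":0,"ty":0,"tz":1.0,"turn":0},{"hand":-1,"tx":0,"ty":0,"tz":2.0,"turn":0},{"hand":-1,"tx":0,"ty":0,"tz":2.0,"turn":0},{"hand":-1,"tx":0,"ty":0,"tz":2.0,"turn":0},{"hand":-1,"tx":0,"ty":0,"tz":2.0,"turn":0},{"hand":-1,"tx":-2.0,"ty":-0.5,"tz":1.0,"turn":0},{"hand":-1,"tx":-2.0,"ty":-0.5,"tz":0,"turn":0},{"hand":-1,"tx":-2.0,"ty":-0.5,"tz":0,"turn":0},{"hand":-1,"tx":-2.0,"ty":-0.5,"tz":0,"turn":0},{"hand":-1,"tx":0,"ty":0,"tz":0,"turn":0},{"hand":-1,"tx":0,"ty":0,"tz":0,"turn":0}]}}

```text
t: 9.53
position: [0.5097, 0.0889, 0.1546]
tool_rot: [0.992, 0.123, 0.001, 0.0]
ft_force: [0.5, -0.5, -0.2]
gripper_width: 0.0854
grip_force: 0.0
```

```bash
cat > v.py <<'E'
from h import *
def R(): 
    t=np.deg2rad(14.17); return np.array([[np.cos(t),np.sin(t)],[-np.sin(t),np.cos(t)]])
def tov(xy): return (np.asarray(xy)-[.5593,.1])@R().T*1000
def blobs(c,zs):
    w=cloud(c)
    for z0,z1 in zs:
        m=(w[...,2]>z0)&(w[...,2]<z1)&(c['depth']>.1)
        n,l,st,ct=cv2.connectedComponentsWithStats(m.astype('uint8'))
        for k in range(1,n):
            if st[k,4]>60:
                q=w[l==k]; v=tov(q[:,:2]); a=np.percentile(v,[1,99],0)
                if abs(v.mean(0)).max()<120: print(z0,st[k],a.round(1).tolist(),a.mean(0).round(1),'z',np.median(q[:,2]).round(4))
E
python3 - <<'E'
from v import *
c=snap('wrist','w3'); s=env.get_state(); print(s['position'],tov(s['position'][:2]))
blobs(c,((.034,.046),(.077,.096)))
E
```

```text
[0.51047735 0.08891232 0.15470435] [-50.05141739   1.20145069]
0.034 [ 250    0  136   85 6028] [[43.6, -34.7], [86.0, 36.9]] [64.8  1.1] z 0.0404
0.034 [295 190  46   9 388] [[-27.4, -13.4], [-22.5, 15.5]] [-25.    1.1] z 0.0385
0.034 [ 286  212   65   55 2660] [[-72.0, -19.7], [-36.9, 21.5]] [-54.5   0.9] z 0.0426
0.077 [ 293   70   51   54 2104] [[19.8, -10.6], [42.7, 12.2]] [31.2  0.8] z 0.089
0.077 [ 305  246   26   43 1041] [[-71.2, -6.1], [-48.0, 8.2]] [-59.6   1.1] z 0.0825
```

View pics/w3.png

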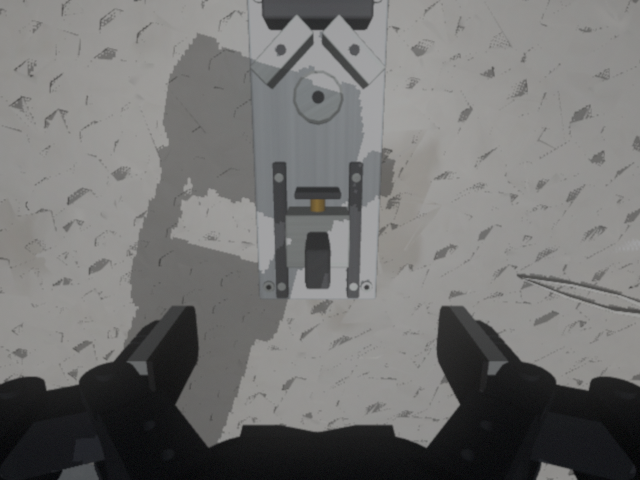

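The post stands on the plate at vice (31, 1) with its top at 0.089, at image position (318,97). The fin is at (317,262), vice (-59.6, 1.1), and the pad front is at x ≈ -22.5, so about 41 mm of travel to contact and 65 mm to seated. Next: grasp the fin.

{"fn": "step_arm", "kwargs": {"targets": [{"hand":-1,"tx":-0.95,"ty":-0.25,"tz":0,"turn":0},{"hand":-1,"tx":0,"ty":0,"tz":-1.5,"turn":0},{"hand":-1,"tx":0,"ty":0,"tz":-2,"turn":0},{"hand":-1,"tx":0,"ty":0,"tz":-2,"turn":0},{"hand":-1,"tx":0,"ty":0,"tz":-2,"turn":0},{"hand":-1,"tx":0,"ty":0,"tz":-1.5,"turn":0},{"hand":-1,"tx":0,"ty":0,"tz":-1.0,"turn":0},{"hand":-1,"tx":0,"ty":0,"tz":-0.4,"turn":0},{"hand":-1,"tx":0,"ty":0,"tz":0,"turn":0},{"hand":-1,"tx":0,"ty":0,"tz":0,"turn":0},{"hand":-1,"tx":0,"ty":0,"tz":0,"turn":0}]}}

```text
t: 10.5
position: [0.5016, 0.0864, 0.051]
tool_rot: [0.992, 0.123, 0.001, 0.0]
ft_force: [0.2, -1.3, 0.2]
gripper_width: 0.0859
grip_force: 0.0
```

{"fn": "step_arm", "kwargs": {"newtons": 50, "targets": [{"hand":1,"tx":0,"ty":0,"tz":0,"turn":0},{"hand":1,"tx":0,"ty":0,"tz":0,"turn":0},{"hand":1,"tx":0,"ty":0,"tz":0,"turn":0},{"hand":1,"tx":0,"ty":0,"tz":0,"turn":0},{"hand":1,"tx":0,"ty":0,"tz":0,"turn":0},{"hand":1,"tx":0,"ty":0,"tz":0,"turn":0},{"hand":1,"tx":0,"ty":0,"tz":0,"turn":0},{"hand":1,"tx":0,"ty":0,"tz":0,"turn":0},{"hand":1,"tx":0,"ty":0,"tz":0,"turn":0},{"hand":1,"tx":0,"ty":0,"tz":0,"turn":0},{"hand":1,"tx":0,"ty":0,"tz":0,"turn":0},{"hand":1,"tx":0,"ty":0,"tz":0,"turn":0},{"hand":1,"tx":0,"ty":0,"tz":0,"turn":0}]}}

```text
t: 11.58
position: [0.5004, 0.0864, 0.05]
tool_rot: [0.992, 0.124, -0.0, -0.0]
ft_force: [-1.8, -0.3, 4.1]
gripper_width: 0.0135
grip_force: 50.7
```

Run:
```python
from v import *
s=env.get_state(); print(s['position'],tov(s['position'][:2]),s['ft_force'],s['ft_torque'],s['gripper_width'],s['grip_force'])
```

```text
[0.5003657  0.08643923 0.04995766] [-60.46081507   1.27893222] [-1.84161411 -0.32578846  4.05129532] [0.04555391 0.34393827 0.00734683] 0.01349929211112046 50.678690671920776
```

Fin gripped (13.5 mm). Next: slide the jaw 35 mm towards the post, stopping short of it.

{"fn": "step_arm", "kwargs": {"targets": [{"hand":1,"tx":0.34,"ty":0.085,"tz":0,"turn":0},{"hand":1,"tx":0.34,"ty":0.085,"tz":0,"turn":0},{"hand":1,"tx":0.34,"ty":0.085,"tz":0,"turn":0},{"hand":1,"tx":0.34,"ty":0.085,"tz":0,"turn":0},{"hand":1,"tx":0.34,"ty":0.085,"tz":0,"turn":0},{"hand":1,"tx":0.34,"ty":0.085,"tz":0,"turn":0},{"hand":1,"tx":0.34,"ty":0.085,"tz":0,"turn":0},{"hand":1,"tx":0.34,"ty":0.085,"tz":0,"turn":0},{"hand":1,"tx":0.34,"ty":0.085,"tz":0,"turn":0},{"hand":1,"tx":0.34,"ty":0.085,"tz":0,"turn":0}]}}

```text
t: 12.42
position: [0.5343, 0.095, 0.05]
tool_rot: [0.992, 0.124, -0.0, -0.0]
ft_force: [-3.5, -0.1, 5.8]
gripper_width: 0.0133
grip_force: 51.1
```

{"fn": "step_arm", "kwargs": {"targets": [{"hand":1,"tx":0.1,"ty":0.025,"tz":0,"turn":0},{"hand":1,"tx":0.1,"ty":0.025,"tz":0,"turn":0},{"hand":1,"tx":0.1,"ty":0.025,"tz":0,"turn":0}]}}

```text
t: 12.67
position: [0.5373, 0.0957, 0.05]
tool_rot: [0.992, 0.124, -0.0, -0.0]
ft_force: [-4.5, -0.3, 6.2]
gripper_width: 0.0134
grip_force: 51.0
```

Run:
```python
from v import *
s=env.get_state(); print(s['position'],tov(s['position'][:2]),s['ft_force'],R()@s['ft_force'][:2],s['ft_torque'],s['gripper_width'],s['grip_force'])
```

```text
[0.53728422 0.09574713 0.04997282] [-22.38701919   1.26598797] [-4.47914926 -0.26066787  6.15742389] [-4.40667657  0.84375792] [ 0.00731225  0.40596258 -0.05993755] 0.013369317133232889 50.986027121543884
```

The baseline sliding force is about 4 N. The post should seat at a TCP vice x of about +4.5, and I'm at -22.4. Next: move on 20 mm slowly.

{"fn": "step_arm", "kwargs": {"targets": [{"hand":1,"tx":0.1,"ty":0.025,"tz":0,"turn":0},{"hand":1,"tx":0.1,"ty":0.025,"tz":0,"turn":0},{"hand":1,"tx":0.1,"ty":0.025,"tz":0,"turn":0},{"hand":1,"tx":0.1,"ty":0.025,"tz":0,"turn":0},{"hand":1,"tx":0.1,"ty":0.025,"tz":0,"turn":0},{"hand":1,"tx":0.1,"ty":0.025,"tz":0,"turn":0},{"hand":1,"tx":0.1,"ty":0.025,"tz":0,"turn":0},{"hand":1,"tx":0.1,"ty":0.025,"tz":0,"turn":0},{"hand":1,"tx":0.1,"ty":0.025,"tz":0,"turn":0},{"hand":1,"tx":0.1,"ty":0.025,"tz":0,"turn":0}]}}

```text
t: 13.5
position: [0.547, 0.0982, 0.05]
tool_rot: [0.992, 0.124, -0.001, -0.0]
ft_force: [-4.7, 0.2, 7.7]
gripper_width: 0.0132
grip_force: 51.1
```

{"fn": "step_arm", "kwargs": {"targets": [{"hand":1,"tx":0.1,"ty":0.025,"tz":0,"turn":0},{"hand":1,"tx":0.1,"ty":0.025,"tz":0,"turn":0},{"hand":1,"tx":0.1,"ty":0.025,"tz":0,"turn":0},{"hand":1,"tx":0.1,"ty":0.025,"tz":0,"turn":0},{"hand":1,"tx":0.1,"ty":0.025,"tz":0,"turn":0},{"hand":1,"tx":0.1,"ty":0.025,"tz":0,"turn":0},{"hand":1,"tx":0.1,"ty":0.025,"tz":0,"turn":0},{"hand":1,"tx":0.1,"ty":0.025,"tz":0,"turn":0},{"hand":1,"tx":0.1,"ty":0.025,"tz":0,"turn":0}]}}

```text
t: 14.25
position: [0.556, 0.1005, 0.0499]
tool_rot: [0.992, 0.124, -0.001, -0.0]
ft_force: [-5.0, -0.6, 5.8]
gripper_width: 0.0133
grip_force: 51.1
```

Run:
```python
from v import *
s=env.get_state(); print(s['position'],tov(s['position'][:2]),s['ft_force'],R()@s['ft_force'][:2],s['ft_torque'])
blobs(snap('top','t4'),((.077,.096),))
```

```text
[0.55597616 0.10047086 0.04994318] [-3.10743987  1.27021237] [-5.0070816  -0.56018421  5.79093982] [-4.99186739  0.68259248] [-0.03756828  0.52177547 -0.03862787]
```

{"fn": "step_arm", "kwargs": {"targets": [{"hand":1,"tx":0.05,"ty":0.012,"tz":0,"turn":0},{"hand":1,"tx":0.05,"ty":0.012,"tz":0,"turn":0},{"hand":1,"tx":0.05,"ty":0.012,"tz":0,"turn":0},{"hand":1,"tx":0.05,"ty":0.013,"tz":0,"turn":0},{"hand":1,"tx":0.05,"ty":0.013,"tz":0,"turn":0},{"hand":1,"tx":0.05,"ty":0.013,"tz":0,"turn":0},{"hand":1,"tx":0.05,"ty":0.012,"tz":0,"turn":0},{"hand":1,"tx":0.05,"ty":0.013,"tz":0,"turn":0}]}}

```text
t: 14.97
position: [0.56, 0.1015, 0.05]
tool_rot: [0.992, 0.124, -0.001, -0.0]
ft_force: [-4.6, -0.2, 6.5]
gripper_width: 0.0132
grip_force: 51.1
```

{"fn": "step_arm", "kwargs": {"targets": [{"hand":1,"tx":0.05,"ty":0.012,"tz":0,"turn":0},{"hand":1,"tx":0.05,"ty":0.013,"tz":0,"turn":0}]}}

```text
t: 15.13
position: [0.561, 0.1017, 0.05]
tool_rot: [0.992, 0.124, -0.001, -0.0]
ft_force: [-3.9, -1.6, 6.6]
gripper_width: 0.0131
grip_force: 51.1
```

{"fn": "step_arm", "kwargs": {"targets": [{"hand":1,"tx":0.05,"ty":0.012,"tz":0,"turn":0},{"hand":1,"tx":0.05,"ty":0.013,"tz":0,"turn":0}]}}

```text
t: 15.3
position: [0.562, 0.102, 0.0499]
tool_rot: [0.992, 0.124, -0.001, -0.0]
ft_force: [-3.9, -0.9, 7.1]
gripper_width: 0.0132
grip_force: 51.1
```

{"fn": "step_arm", "kwargs": {"targets": [{"hand":1,"tx":0.04,"ty":0.01,"tz":0,"turn":0},{"hand":1,"tx":0,"ty":0,"tz":0,"turn":0}]}}

```text
t: 15.47
position: [0.5624, 0.1021, 0.05]
tool_rot: [0.992, 0.124, -0.0, -0.0]
ft_force: [-4.1, 0.1, 7.3]
gripper_width: 0.0135
grip_force: 51.1
```

{"fn": "step_arm", "kwargs": {"targets": [{"hand":1,"tx":0.04,"ty":0.01,"tz":0,"turn":0},{"hand":1,"tx":0,"ty":0,"tz":0,"turn":0}]}}

```text
t: 15.63
position: [0.5626, 0.1021, 0.05]
tool_rot: [0.992, 0.124, -0.001, -0.0]
ft_force: [-6.6, -0.0, 7.0]
gripper_width: 0.0137
grip_force: 51.2
```

{"fn": "step_arm", "kwargs": {"targets": [{"hand":1,"tx":0.04,"ty":0.01,"tz":0,"turn":0},{"hand":1,"tx":0,"ty":0,"tz":0,"turn":0}]}}

```text
t: 15.8
position: [0.5626, 0.1021, 0.05]
tool_rot: [0.992, 0.124, -0.001, 0.0]
ft_force: [-7.1, -1.0, 8.8]
gripper_width: 0.0134
grip_force: 51.5
```

Contact by feel: the TCP has stalled at x = 0.5626 and the force is rising. Next: build up to about 10 N above the sliding baseline.

{"fn": "step_arm", "kwargs": {"targets": [{"hand":1,"tx":0.04,"ty":0.01,"tz":0,"turn":0},{"hand":1,"tx":0,"ty":0,"tz":0,"turn":0}]}}

```text
t: 15.97
position: [0.5626, 0.1022, 0.05]
tool_rot: [0.992, 0.124, -0.002, 0.0]
ft_force: [-9.1, -1.7, 9.9]
gripper_width: 0.0132
grip_force: 51.8
```

{"fn": "step_arm", "kwargs": {"targets": [{"hand":1,"tx":0.04,"ty":0.01,"tz":0,"turn":0},{"hand":1,"tx":0,"ty":0,"tz":0,"turn":0}]}}

```text
t: 16.13
position: [0.5627, 0.1021, 0.05]
tool_rot: [0.992, 0.124, -0.002, 0.0]
ft_force: [-9.7, -1.4, 11.3]
gripper_width: 0.0132
grip_force: 51.9
```

{"fn": "step_arm", "kwargs": {"targets": [{"hand":1,"tx":0.04,"ty":0.01,"tz":0,"turn":0},{"hand":1,"tx":0,"ty":0,"tz":0,"turn":0}]}}

```text
t: 16.3
position: [0.5627, 0.1022, 0.0499]
tool_rot: [0.992, 0.124, -0.003, 0.0]
ft_force: [-11.3, -1.9, 12.8]
gripper_width: 0.0135
grip_force: 52.2
```

{"fn": "step_arm", "kwargs": {"targets": [{"hand":1,"tx":0.04,"ty":0.01,"tz":0,"turn":0},{"hand":1,"tx":0,"ty":0,"tz":0,"turn":0},{"hand":1,"tx":0.04,"ty":0.01,"tz":0,"turn":0},{"hand":1,"tx":0,"ty":0,"tz":0,"turn":0},{"hand":1,"tx":0,"ty":0,"tz":0,"turn":0},{"hand":1,"tx":0,"ty":0,"tz":0,"turn":0},{"hand":1,"tx":0,"ty":0,"tz":0,"turn":0},{"hand":1,"tx":0,"ty":0,"tz":0,"turn":0},{"hand":1,"tx":0,"ty":0,"tz":0,"turn":0},{"hand":1,"tx":0,"ty":0,"tz":0,"turn":0}]}}

```text
t: 17.13
position: [0.5627, 0.1022, 0.0499]
tool_rot: [0.992, 0.124, -0.004, 0.0]
ft_force: [-13.5, -3.2, 13.6]
gripper_width: 0.0133
grip_force: 52.6
```

Run:
```python
from v import *
s=env.get_state(); print(s['position'],tov(s['position'][:2]),s['ft_force'],R()@s['ft_force'][:2],s['ft_torque'])
c=snap('side','s5');f=c['frame'][:,:,::-1]
cv2.imwrite('pics/s5c.png',cv2.resize(f[190:280,270:390],None,fx=6,fy=6,interpolation=cv2.INTER_CUBIC))
```

```text
[0.56274746 0.10218283 0.04985707] [3.8769207  1.27247908] [-13.48497437  -3.21143083  13.55347919] [-13.86083342   0.18739964] [-0.51833601  1.89588496 -0.11764275]
```

View pics/s5c.png

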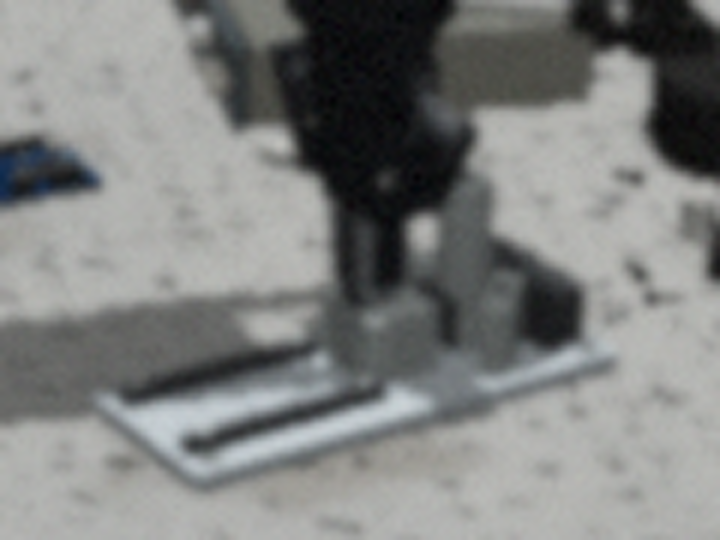

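The side crop shows the post at (465,270), upright in the V, with the jaw pad against it. The force along the vice is 13.9 N, about 10 N net of sliding friction, and it was held for more than 0.5 s. Next: relieve the vertical preload a little and release.

{"fn": "step_arm", "kwargs": {"targets": [{"hand":1,"tx":0,"ty":0,"tz":0.1,"turn":0},{"hand":1,"tx":0,"ty":0,"tz":0.1,"turn":0},{"hand":0.5,"tx":0,"ty":0,"tz":0,"turn":0},{"hand":0,"tx":0,"ty":0,"tz":0,"turn":0},{"hand":-0.5,"tx":0,"ty":0,"tz":0,"turn":0},{"hand":-1,"tx":0,"ty":0,"tz":0,"turn":0},{"hand":-1,"tx":0,"ty":0,"tz":0,"turn":0},{"hand":-1,"tx":0,"ty":0,"tz":0,"turn":0},{"hand":-1,"tx":0,"ty":0,"tz":0,"turn":0},{"hand":-1,"tx":0,"ty":0,"tz":0,"turn":0},{"hand":-1,"tx":0,"ty":0,"tz":0,"turn":0}]}}

```text
t: 18.1
position: [0.5656, 0.1028, 0.0518]
tool_rot: [0.992, 0.123, 0.0, -0.0]
ft_force: [0.6, 0.6, -0.0]
gripper_width: 0.0857
grip_force: 0.0
```

{"fn": "step_arm", "kwargs": {"targets": [{"hand":-1,"tx":0,"ty":0,"tz":1,"turn":0},{"hand":-1,"tx":0,"ty":0,"tz":2,"turn":0},{"hand":-1,"tx":0,"ty":0,"tz":2,"turn":0},{"hand":-1,"tx":0,"ty":0,"tz":2,"turn":0},{"hand":-1,"tx":0,"ty":0,"tz":2,"turn":0},{"hand":-1,"tx":-1,"ty":-0.25,"tz":2,"turn":0},{"hand":-1,"tx":-1,"ty":-0.25,"tz":0,"turn":0},{"hand":-1,"tx":-1,"ty":-0.25,"tz":0,"turn":0},{"hand":-1,"tx":-1,"ty":-0.25,"tz":0,"turn":0},{"hand":-1,"tx":-1,"ty":-0.25,"tz":0,"turn":0},{"hand":-1,"tx":0,"ty":0,"tz":0,"turn":0},{"hand":-1,"tx":0,"ty":0,"tz":0,"turn":0},{"hand":-1,"tx":0,"ty":0,"tz":0,"turn":0}]}}

```text
t: 19.18
position: [0.5162, 0.0903, 0.1624]
tool_rot: [0.992, 0.123, 0.001, 0.0]
ft_force: [-0.8, 0.3, 0.4]
gripper_width: 0.0852
grip_force: 0.0
```

Run:
```python
from v import *
c=snap('wrist','w6'); s=env.get_state(); print(s['position'],s['ft_force'])
blobs(c,((.034,.046),(.077,.096)))
```

```text
[0.51620043 0.09029107 0.16223479] [ 0.32109354  0.00074573 -0.00187542]
0.034 [ 252    0  131   98 6598] [[44.1, -34.2], [94.8, 36.4]] [69.4  1.1] z 0.0397
0.034 [294  87  48  19 463] [[36.7, -13.7], [45.5, 15.5]] [41.1  0.9] z 0.0385
0.034 [ 284  121   67   58 2776] [[-8.1, -19.5], [27.1, 21.6]] [9.5 1. ] z 0.0427
0.077 [ 293   37   50   55 2129] [[42.0, -10.2], [65.2, 12.5]] [53.6  1.2] z 0.089
0.077 [ 304  142   27   44 1134] [[-7.1, -5.9], [15.8, 8.3]] [4.3 1.2] z 0.0826
```

View pics/w6.png

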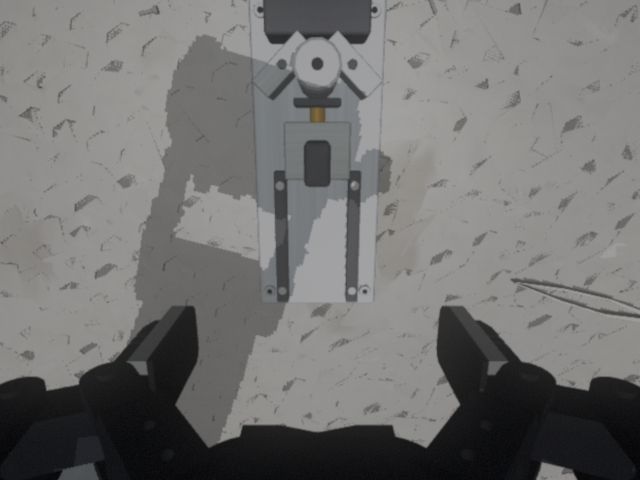

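The wrist view shows the post centred in the V at (317,63), with its y of 1.2 matching the V's 1.1. The pad at (317,103) is up against it, the jaw is released and the gripper is clear. Handing in.

```bash
python3 -c "
from rig import env
print(env.job_done())"
```

```text
the job is handed in; nothing more can be done
None
```

The stout post stands in the V, gripped by the released jaw after a press of about 10 N held for over half a second, and I've handed the job in; the hand-in returned no verdict.

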